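# Set and lock the stop of a cut-off jig

### The job

On the wooden cut-off jig, push the aluminium stop along the fence until its end is fully against the end of the pine board, then lock it there: run the loose wing nut down clockwise (seen from above) until it is snug on the stop's foot, flicking its wings round with repeated fingertip strokes. Only push, never pinch the nut's wings between the fingers, and leave the other things lying around the jig where they are.

Things in the scene. Friction and masses are not known exactly. Their poses are not given: they have to be found in the camera images.
- jig: Jig fixed to the bench: plywood baseboard 18 mm thick. Origin on the bench surface, z up; the baseboard spans x -130 to 110, y -210 to 210 mm. A wooden fence, x 60 to 90 mm, runs along its whole length, top 53 mm above the bench. The fence side (+x) faces the robot, up to 20 degrees off. The stop lies along the fence, on the -y side of the pine board.
- board_end (a point): Middle of the end face (facing jig -y) of the fixed pine board, against which the stop must come. Axes as the jig's; at x 14, y 25 mm in the jig's frame, 28 mm above the bench. The board spans jig x -30 to 59, y 25 to 210 mm, its top is 38 mm above the bench.
- stop (a joint): Slide of the stop along the jig's +y, in m; grows towards the board, 0.070 when its end bears on the board (hard end). Starts at 0 to 0.035, has 6 N of dry friction and stays where left. At value s the nut's axis is at x 15, y (-100 + 1000 s) mm in the jig's frame. The stop is an aluminium channel 110 mm long in y, 55 mm either side of the nut's axis.
- stop_end (a point): Point on the stop's end face away from the board (facing jig -y), a place to push towards +y; rides with the stop, 43 mm above the bench, jig x 45 mm. Axes as the jig's. This end shows the stop's C section: flat foot, x -27 to 59 mm, top face 23 mm above the bench, and upright web, x 55 to 59 mm, top 78 mm above the bench.
- stop_lip (a point): Middle of the free edge of the stop's top lip, on its upper face, 78 mm above the bench, at jig x 37 mm; the lip is 5 mm thick, as long as the stop, and reaches from the web out over the foot, towards jig -x. Lip edge 22 mm and web 40 mm from the nut's axis: a finger cannot be led all round the nut, only its open side (jig -x, away from the robot) is reachable.
- stud_top (a point): Top of the fixed threaded stud, 10 mm thick, upright on the nut's axis; 73 mm above the bench. Rides with the stop.
- wingnut (a joint): Turn of the wing nut about its vertical axis, rad, growing clockwise seen from above (tightening); 0 is snug on the foot (hard stop), negative is loose. Starts at -9.0 to -6.3, sinks 5 mm a turn, needs 0.035 N m, stays where left. At value q one wing points along (-cos q, sin q) in the jig's x, y axes, the other opposite.
- nut_axis (a point): Centre of the wing nut's underside, on its axis; 23 mm above the bench when snug, up to 30 mm when loose. z up, x along the wings. Steel nut: hub 23 mm across, 18 mm high; two upright wings 6 mm thick reaching 36 mm from the axis, spanning 8 to 31 mm above the underside.
- wing_push: The sides of the two wings to push for tightening (3 mm layer of each wing that trails as the nut turns clockwise). Origin and axes as point nut_axis.
- wing_back: The other sides of the two wings (3 mm layers that lead as the nut turns clockwise). Origin and axes as point nut_axis.
- can: Small can standing on the jig's baseboard, 48 mm across, 50 mm high, loose; origin at its underside centre. Leave alone.
- tape: Roll of grey tape lying on the bench, 84 mm across, 25 mm high, loose; origin at its underside centre. Leave alone.
- screwdriver: Screwdriver lying on the bench, loose. Leave alone.
- offcut: Wood offcut 60 x 50 x 20 mm on the bench, loose; origin at its underside centre. Leave alone.

How it is judged:
By the outcome, as a careful person would: the job done as asked, in the order asked, and still so for the second after the job is handed in, with the robot touching nothing.
It also fails if it takes over 67 s, if anything falls off the work surface, if the arm or the gripper's body presses on something with over 40 N, if the wrist force passes 120 N, or if a joint passes its speed limit or range.

### The arm

A 6-joint arm with a two-finger parallel gripper is mounted at the origin on the work surface. World frame = base frame: x ahead of the robot, y to its left, z up, the work surface at z = 0. Lengths are in mm, angles in rad, forces in N, time in s.
With the tool pointing down it reaches from about 350 to 975 mm from the base axis. Payload 7.1 kg.
Tool frame: the origin (TCP) lies on the centre line of the jaws, within the pads' length; the fingertips stand 17 mm ahead of it and the grasp point (between the pads) lies 2 mm behind it; z points along the fingers, y is the direction in which the jaws open and shut (so a half turn about z gives the same grasp; the last joint's range is limited). The gripper opens to 88 mm and grips with 3 to 60 N. Pads are 20 mm wide; open, the fingers measure 115 mm over their backs; the gripper's body (75 mm by 178 mm) begins 61 mm behind the grasp point.
Start: joints at [-1.361, 0.423, 1.63, -0, 1.089, -0.019], TCP at [141.775, -608.691, 239.675] pointing down, gripper open.
Joint ranges: [-3, 3], [-0.9, 2.11], [0.09, 2.58], [-1.31, 4.45], [0.11, 2.69], [-2.54, 2.54]. Speed limits (rad/s): [2.39, 2.39, 3.01, 3.14, 3.14, 3.14].

### API

Orientations are given as a rotation vector (axis times angle).
In Python, from workcell import ctrl, imaging, workorder gives the robot as it stands. The module is installed in compiled form; this text tells all that it offers.
- The arm moves only by the shell command python3 -m crank 'ROWS' [OPENING]. ROWS is JSON, a list of rows, each an object with "travel": the shift along the tool's x, y, z as a fraction of full scale, a list of three; "turn": the turn about the tool's z as a fraction of full scale. In form: [{"travel": [dx, dy, dz], "turn": turn}, ...]. A call has 1 to 20 rows; each row shifts and turns the pose as measured when the row begins, along the tool's axes as they then stand; what a row does not reach is not made up. Full scale, the value 1, is 5 cm for a shift and 0.1 rad for a turn. A row lasts 1/10 s, in which the tool goes at most 50 mm and 8.59 degrees, less where a joint would pass 70% of its speed; a pose out of reach is approached as far as the arm can. A call with a number of a shift or a turn outside -1 to 1 is refused whole. A call with a gripper value outside its range is refused whole. OPENING is the gripper command: -1 is shut, 1 is fully open, values between are in proportion, set as the call begins (- or left out, the last holds). The fingers move at their own pace and stop on an object; the grip force is fixed at half the most. Time passes only in rows, so rows that do not move let the fingers close. It gives the time, the measured TCP pose, the force and the opening at its end, in the units of the state.
- ctrl.get_obs(): the state, without advancing time (a new reading comes with each control period).
- imaging.get_image(name): name is "side" or "top" or "wrist"; returns the picture (480x640x3 uint8, blue, green, red); there is no depth.
- imaging.camera_info(name): a dict with "camera_matrix" (3x3 intrinsics, pixels), "k1" (the pictures are not rectified: a ray, as slopes to the right and down, at radius r is drawn at 1 + k1 r^2 times it, then the intrinsics apply), "rvec" (rotation vector, rad) and "tvec" (3), from world to camera coordinates, as OpenCV has them. Camera axes: x right, y down, z forward; pixel columns grow to the right and rows downward; lengths in mm; the calibration is good to about 2 mm. A picture is of the moment at which its call begins: read the wrist's pose just before it. camera_info takes no time and is no camera call; for the wrist camera it gives the pose at the moment of the call.
- workorder.close_job(): hands the job in, once; it reports no verdict.
The state is a dict: "t": time; "qpos": joint angles; "qvel": joint speeds; "joint_torque": joint torques, N m; "ee_pos": TCP position; "orientation": TCP orientation; "ft_force": force on the tool from outside, world axes, zero at the start; "moment": the same for the moment, N m; "width": finger opening in mm.
Only numpy, scipy, OpenCV 4.12 (cv2) and the standard library are available. Lean on these libraries where they do the work, as an engineer would, in place of code of your own. Each camera call takes 0.05 s, during which the arm holds its last target.

## Working session

There is one attempt and no reset: what is moved stays moved. The work goes in short steps, Python scripts to look and compute and a shell command to move; the robot and the scene stay as the last step left them, time stands still between calls to the robot, and variables do not carry over. Pictures are saved under pics/ and viewed, and the job is handed in when it is done.

```bash
mkdir -p pics; ls; python3 - <<'E'
from workcell import ctrl, imaging, workorder
import cv2
print(ctrl.get_obs())
for n in ("side","top"):
    cv2.imwrite(f"pics/{n}0.png",imaging.get_image(n)); print(n,imaging.camera_info(n))
E
```

```text
pics
{'t': 0.0, 'qpos': array([-1.36098887e+00,  4.23807579e-01,  1.63067831e+00,  1.76980926e-05,
        1.08859525e+00, -1.89652889e-02]), 'qvel': array([-0.00090644,  0.00187852, -0.00082386, -0.0007632 ,  0.00059837,
       -0.00033   ]), 'joint_torque': array([ 9.06622827e-04, -5.44615209e+01, -2.73660582e+01,  6.45204051e-02,
        2.27698224e-02, -1.35152322e-04]), 'ee_pos': array([ 141.68077608, -608.19279777,  238.92703597]), 'orientation': array([-3.11959032e+00, -3.58390137e-01,  1.98164422e-04]), 'ft_force': array([ 0.72088899, -0.29843513, -0.17892023]), 'moment': array([-0.01818522, -0.0258776 , -0.02911479]), 'width': 87.77104963702358}
side {'camera_matrix': array([[469.37096944,   0.        , 311.21894343],
       [  0.        , 469.37096944, 238.5380906 ],
       [  0.        ,   0.        ,   1.        ]]), 'k1': -0.04626798887023834, 'rvec': array([ 2.26098874, -0.91751861,  0.3679738 ]), 'tvec': array([-429.26961705,  360.06292288,  548.52239937])}
top {'camera_matrix': array([[502.65998206,   0.        , 311.68321652],
       [  0.        , 502.65998206, 235.90561773],
       [  0.        ,   0.        ,   1.        ]]), 'k1': -0.1308904894883453, 'rvec': array([ 2.1461481 , -2.12540379,  0.18023419]), 'tvec': array([ -6.24550219, 626.98548895, 950.96829934])}
```

View pics/side0.png

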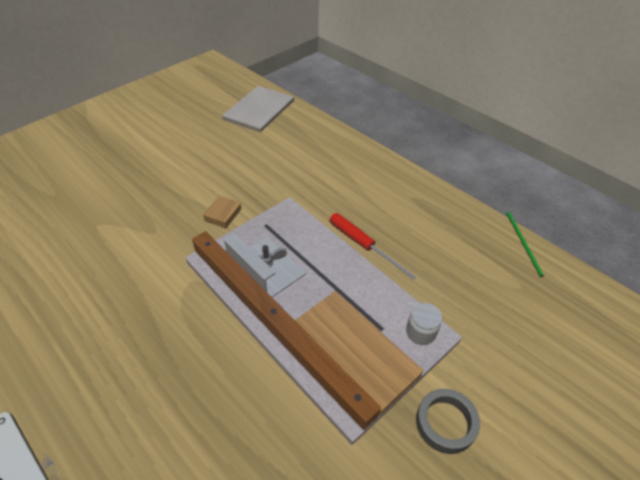

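View pics/top0.png

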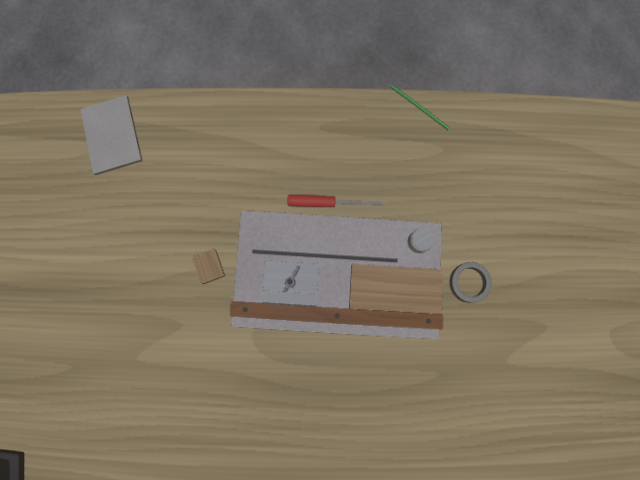

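```bash
cat > h.py <<'E'
import numpy as np, cv2
from workcell import ctrl, imaging
def cam(n):
    i=imaging.camera_info(n); return i
def ray(i,uv,z):
    K=np.array(i['camera_matrix']);d=np.array([i['k1'],0,0,0.])
    p=cv2.undistortPoints(np.array(uv,float).reshape(-1,1,2),K,d).reshape(-1,2)
    R=cv2.Rodrigues(np.array(i['rvec']))[0]; t=np.array(i['tvec'])
    C=-R.T@t; D=np.c_[p,np.ones(len(p))]@R
    return C+D*((z-C[2])/D[:,2])[:,None]
def proj(i,P):
    return cv2.projectPoints(np.array(P,float).reshape(-1,1,3),np.array(i['rvec']),np.array(i['tvec']),np.array(i['camera_matrix']),np.array([i['k1'],0,0,0.]))[0].reshape(-1,2)
E
python3 - <<'E'
from h import *
for n in ("top","side"):
    im=cv2.imread(f"pics/{n}0.png"); i=cam(n)
    hsv=cv2.cvtColor(im,cv2.COLOR_BGR2HSV)
    if n=="top":
        for p in [(40,230),(320,237),(60,300),(315,310),(290,290),(260,275),(360,290),(300,350)]: print(p[::-1],hsv[p[1],p[0]])
        for y,x in [(237,320),(310,300),(278,305),(290,380),(360,320),(220,300)]: print(x,y,hsv[y,x],im[y,x])
        big=cv2.resize(im[200:350,180:460],None,fx=2.8,fy=2.8,interpolation=cv2.INTER_CUBIC)
    else: big=cv2.resize(im[180:450,180:460],None,fx=2.2,fy=2.2,interpolation=cv2.INTER_CUBIC)
    cv2.imwrite(f"pics/{n}0z.png",big)
    print(n,-cv2.Rodrigues(i['rvec'])[0].T@i['tvec'])
i=cam("top")
print(ray(i,[(241,211),(441,223),(438,338),(232,327)],18))
print(ray(i,[(231,303),(442,314),(442,328),(231,315)],53))
E
```

```text
(230, 40) [ 21  74 131]
(237, 320) [150   7 142]
(300, 60) [ 20  74 124]
(310, 315) [ 11 104 103]
(290, 290) [115  11 143]
(275, 260) [150   6 132]
(290, 360) [ 15  83 126]
(350, 300) [ 20  71 137]
320 237 [150   7 142] [142 138 142]
300 310 [ 12 102 107] [ 64  81 107]
305 278 [111  13 142] [142 137 135]
380 290 [ 15  85 135] [ 90 113 135]
320 360 [ 20  72 127] [ 91 115 127]
300 220 [150   7 142] [142 138 142]
top [ 461.16477281    1.33894353 1041.54489848]
side [ 230.77044533 -367.26220349  653.1906388 ]
[[ 683.98251888  147.81406054   18.        ]
 [ 662.84961749 -270.72884681   18.        ]
 [ 425.60366387 -258.06893082   18.        ]
 [ 444.76714167  158.81790654   18.        ]]
[[ 491.93347772  156.75971434   53.        ]
 [ 473.57046235 -258.14993581   53.        ]
 [ 446.22832395 -257.55842006   53.        ]
 [ 468.55774512  156.06272129   53.        ]]
```

View pics/top0z.png

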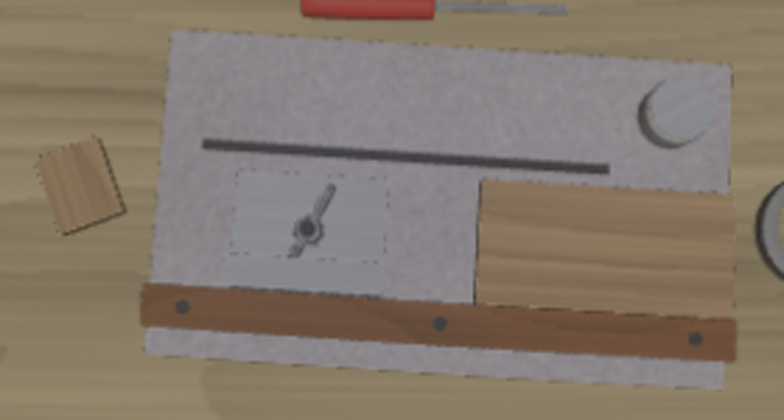

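View pics/side0z.png

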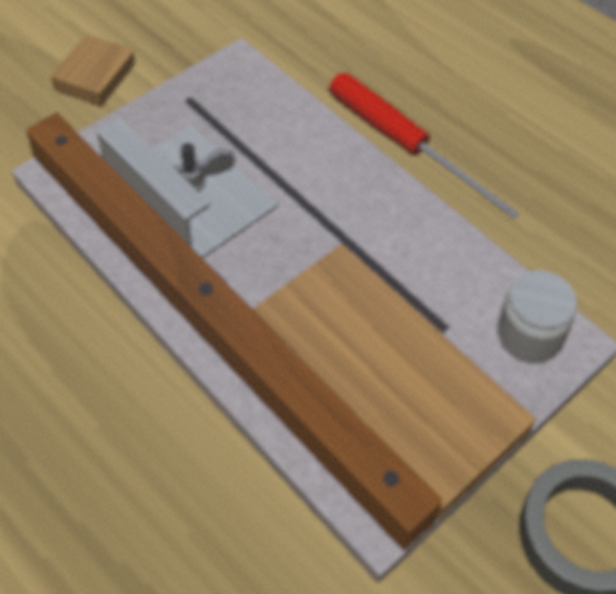

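```bash
python3 - <<'E'
from h import *
from scipy.optimize import least_squares
def mask(hsv,lo,hi):
    m=cv2.inRange(hsv,lo,hi); return m
for n in ("top","side"):
    im=cv2.imread(f"pics/{n}0.png"); i=cam(n); hsv=cv2.cvtColor(im,cv2.COLOR_BGR2HSV)
    fence=cv2.inRange(hsv,(5,90,60),(14,200,125)) 
    fence=cv2.morphologyEx(fence,cv2.MORPH_CLOSE,np.ones((5,5)))
    c=max(cv2.findContours(fence,cv2.RETR_EXTERNAL,cv2.CHAIN_APPROX_NONE)[0],key=cv2.contourArea)
    print(n,"fence px",cv2.boundingRect(c),cv2.contourArea(c))
    if n=="top":
        P=ray(i,c.reshape(-1,2),53)[:,:2]
        r=cv2.minAreaRect(P.astype(np.float32)); print("fence rect",r)
        g=cv2.inRange(hsv,(0,0,90),(180,35,200)); g[:200]=0; g[345:]=0; g[:,:225]=0; g[:,446:]=0
        g=cv2.morphologyEx(g|fence|0,cv2.MORPH_CLOSE,np.ones((5,5)))
        c=max(cv2.findContours(g,cv2.RETR_EXTERNAL,cv2.CHAIN_APPROX_NONE)[0],key=cv2.contourArea)
        P=ray(i,c.reshape(-1,2),18)[:,:2]
        print("base rect",cv2.minAreaRect(P.astype(np.float32)))
def w(p,q): 
    c,s=np.cos(p[2]),np.sin(p[2]); return np.array([p[0]+c*q[0]-s*q[1],p[1]+s*q[0]+c*q[1],q[2]])
# hand corner pixels: (full-image)
T=lambda x,y:(180+(x-.9)/2.8,200+(y-.9)/2.8)
S=lambda x,y:(180+(x-.6)/2.2,180+(y-.6)/2.2)
obs={"top":[((-130,-210,18),T(173,31)),((-130,210,18),T(732,64)),((110,210,18),T(723,389)),((110,-210,18),T(145,354)),
 ((60,-210,53),T(142,284)),((60,210,53),T(736,321)),((90,210,53),T(735,361)),((90,-210,53),T(140,324)),((-30,25,38),T(481,179))],
"side":[((-130,-210,18),S(242,38)),((110,210,18),S(379,578)),((110,-210,18),S(14,175)),((60,-210,53),S(56,114)),((90,-210,53),S(28,132)),((60,210,53),S(440,502)),((-30,25,38),S(341,246)),((-30,210,38),S(533,420))]}
for ns in (("top",),("side",),("top","side")):
    def f(p): return np.concatenate([ (proj(cam(n),[w(p,q) for q,_ in obs[n]])-np.array([u for _,u in obs[n]])).ravel() for n in ns])
    s=least_squares(f,[560,-55,3.1],loss='soft_l1'); print(ns,s.x,np.abs(f(s.x)).max(),np.sqrt(np.mean(f(s.x)**2)))
p=s.x
def inv(P): 
    c,s_=np.cos(p[2]),np.sin(p[2]); d=P[:,:2]-p[:2]; return np.c_[d[:,0]*c+d[:,1]*s_,-d[:,0]*s_+d[:,1]*c,P[:,2]]
print("stud top (top)",inv(ray(cam("top"),[T(308,229)],73)),"side",inv(ray(cam("side"),[S(188,148)],73)))
print("foot end z23 top: (-27,+55) corner",inv(ray(cam("top"),[T(388,178),T(237,169)],23)), inv(ray(cam("top"),[T(384,262),T(382,297),T(232,254)],78)),"side",inv(ray(cam("side"),[S(277,206)],23)))
for z in (54,58,61): print("wing tips",z,inv(ray(cam("top"),[T(333,186)],z))[0])
print("can",inv(ray(cam("top"),[T(680,110)],68)))
E
```

```text
top fence px (230, 301, 213, 28) 2901.5
fence rect ((470.9596252441406, -50.052459716796875), (416.9288635253906, 29.52117919921875), 86.95021057128906)
base rect ((555.0408325195312, -56.395843505859375), (431.6959228515625, 239.67922973632812), 86.91126251220703)
side fence px (194, 233, 186, 196) 5560.0
('top',) [545.09555382 -54.48466104   3.08828682] 0.8743863796547657 0.49893385311444927
('side',) [543.64330068 -55.40471687   3.08630828] 1.9007816079537179 1.078420557890674
('top', 'side') [544.35724281 -54.98228331   3.08677696] 2.0923969322621474 0.8958034130174555
stud top (top) [[ 15.51957034 -95.70569874  73.        ]] side [[ 14.47406585 -95.96347847  73.        ]]
foot end z23 top: (-27,+55) corner [[ -28.92691439  -42.52185861   23.        ]
 [ -28.34001474 -152.73288854   23.        ]] [[  35.00851349  -42.14472747   78.        ]
 [  58.82006072  -42.00743642   78.        ]
 [  36.38604398 -146.13910457   78.        ]] side [[-25.55972147 -40.75071212  23.        ]]
wing tips 54 [-17.25988613 -81.1252688   54.        ]
wing tips 58 [-16.84101649 -81.00599683  58.        ]
wing tips 61 [-16.52686427 -80.91654286  61.        ]
can [[-84.9499234  159.81876486  68.        ]]
```

```bash
cat >> h.py <<'E'
JP=np.array([544.6,-54.8,3.0870])
def jig(P,p=JP):
    c,s=np.cos(p[2]),np.sin(p[2]); d=np.atleast_2d(P)[:,:2]-p[:2]; return np.c_[d[:,0]*c+d[:,1]*s,-d[:,0]*s+d[:,1]*c,np.atleast_2d(P)[:,2]]
def world(q,p=JP):
    c,s=np.cos(p[2]),np.sin(p[2]); return np.array([p[0]+c*q[0]-s*q[1],p[1]+s*q[0]+c*q[1],q[2]])
def st(*targets):
    o=ctrl.get_obs(); R=cv2.Rodrigues(np.array(o['orientation']))[0]
    tip=np.array(o['ee_pos'])+17*R[:,2]
    ang=np.arctan2(R[1,0],R[0,0])
    print("t%.1f"%o['t'],"tip jig",jig(tip).round(1)[0],"F",np.round(o['ft_force'],1),"w%.1f"%o['width'],"turn needed(units)",round((ang-(JP[2]-np.pi))/.1,2),"tilt",R[:,2].round(3))
    pos=tip
    for q in targets:
        d=R.T@(world(q)-pos); print(" ->",q,"units",(d/50).round(3),"mm",d.round(1)); pos=world(q)
E
python3 -c "
from h import *
st((47,-185,150),(47,-185,58))"
python3 -m crank '[{"travel":[0,0,0],"turn":0.71},{"travel":[0,0,0],"turn":0.71},{"travel":[0,0,0],"turn":0.71},{"travel":[0,0,0],"turn":0.71},{"travel":[0,0,0],"turn":0}]' -1
python3 -c "
from h import *
st((47,-185,150),(47,-185,58))"
```

```text
t0.1 tip jig [372.2 574.6 222. ] F [-0.4 -0.4 -0.3] w87.6 turn needed(units) 2.83 tilt [-0.     0.001 -1.   ]
 -> (47, -185, 150) units [ 10.492 -12.766   1.457] mm [ 524.6 -638.3   72.8]
 -> (47, -185, 58) units [0.    0.002 1.84 ] mm [ 0.   0.1 92. ]
t: 0.6
ee_pos: [141.3, -606.7, 236.6]
orientation: [-3.134, 0.103, 0.002]
ft_force: [-0.1, -0.6, 0.3]
width: 51.5
t0.6 tip jig [372.6 573.  219.6] F [-0.1 -0.6  0.3] w51.5 turn needed(units) -0.11 tilt [-0.001  0.006 -1.   ]
 -> (47, -185, 150) units [  6.344 -15.223   1.47 ] mm [ 317.2 -761.1   73.5]
 -> (47, -185, 58) units [0.003 0.011 1.84 ] mm [ 0.2  0.5 92. ]
```

```bash
python3 -m crank '[{"travel":[0.45,-0.3,0],"turn":-0.1},{"travel":[0.5,-0.5,0],"turn":0},{"travel":[0.5,-0.5,0],"turn":0},{"travel":[0.5,-0.6,0],"turn":0},{"travel":[0.5,-0.6,0],"turn":0},{"travel":[0.5,-0.6,0],"turn":0},{"travel":[0.5,-0.6,0],"turn":0},{"travel":[0.5,-0.6,0],"turn":0},{"travel":[0.5,-0.6,0],"turn":0},{"travel":[0.5,-0.6,0],"turn":0},{"travel":[0.5,-0.6,0],"turn":0},{"travel":[0.5,-0.6,0],"turn":0},{"travel":[0,-0.6,0],"turn":0},{"travel":[0,-0.6,0],"turn":0},{"travel":[0,-0.6,0],"turn":0},{"travel":[0,-0.6,0],"turn":0},{"travel":[0,-0.6,0],"turn":0},{"travel":[0,-0.6,0],"turn":0},{"travel":[0,-0.6,0],"turn":0},{"travel":[0,0,0],"turn":0}]'
python3 -c "
from h import *
st((47,-185,150),(47,-185,58))"
```

```text
t: 2.6
ee_pos: [469.2, -54.8, 236.5]
orientation: [-3.134, 0.023, 0.004]
ft_force: [-0.7, -0.2, 0.2]
width: 0.6
t2.6 tip jig [ 75.4   4.  219.5] F [-0.7 -0.2  0.2] w0.6 turn needed(units) 0.4 tilt [-0.003  0.007 -1.   ]
 -> (47, -185, 150) units [ 0.722 -3.743  1.416] mm [  36.1 -187.1   70.8]
 -> (47, -185, 58) units [0.005 0.014 1.84 ] mm [ 0.3  0.7 92. ]
```

```bash
python3 -m crank '[{"travel":[0.1,-0.5,0],"turn":0.4},{"travel":[0.1,-0.6,0],"turn":0},{"travel":[0.1,-0.7,0],"turn":0},{"travel":[0.1,-0.7,0.1],"turn":0},{"travel":[0.1,-0.7,0.3],"turn":0},{"travel":[0.1,-0.5,0.3],"turn":0},{"travel":[0,-0.2,0.4],"turn":0},{"travel":[0,0,0.2],"turn":0},{"travel":[0,0,0],"turn":0}]'
python3 -c "
from h import *
st((47,-185,100),(47,-185,58))"
```

```text
t: 3.5
ee_pos: [512.2, 141.7, 171.0]
orientation: [-3.135, 0.067, -0.001]
ft_force: [-0.2, 0.3, -0.4]
width: 0.4
t3.5 tip jig [  43.1 -194.6  154. ] F [-0.2  0.3 -0.4] w0.4 turn needed(units) 0.12 tilt [ 0.001  0.005 -1.   ]
 -> (47, -185, 100) units [-0.081  0.196  1.079] mm [-4.   9.8 54. ]
 -> (47, -185, 58) units [-0.001  0.005  0.84 ] mm [-0.   0.2 42. ]
```

```bash
python3 -m crank '[{"travel":[-0.08,0.1,0.3],"turn":0.1},{"travel":[0,0.1,0.4],"turn":0},{"travel":[0,0,0.4],"turn":0},{"travel":[0,0,0.4],"turn":0},{"travel":[0,0,0.3],"turn":0},{"travel":[0,0,0.15],"turn":0},{"travel":[0,0,0],"turn":0}]'
python3 - <<'E'
from h import *
st((47,-166,58),(47,-98.5,58))
for n in ("side","top","wrist"): cv2.imwrite(f"pics/{n}1.png",imaging.get_image(n))
im=cv2.imread("pics/side1.png");cv2.imwrite("pics/side1z.png",cv2.resize(im[180:350,150:400],None,fx=3,fy=3))
E
```

```text
t: 4.2
ee_pos: [512.1, 124.5, 75.6]
orientation: [-3.134, 0.088, -0.012]
ft_force: [-0.5, -0.6, -0.1]
width: 0.1
t4.2 tip jig [  42.1 -177.4   58.6] F [-0.5 -0.6 -0.1] w0.1 turn needed(units) -0.02 tilt [ 0.008  0.006 -1.   ]
 -> (47, -166, 58) units [-0.098  0.228  0.009] mm [-4.9 11.4  0.5]
 -> (47, -98.5, 58) units [ 0.002  1.35  -0.008] mm [ 0.1 67.5 -0.4]
```

View pics/side1z.png

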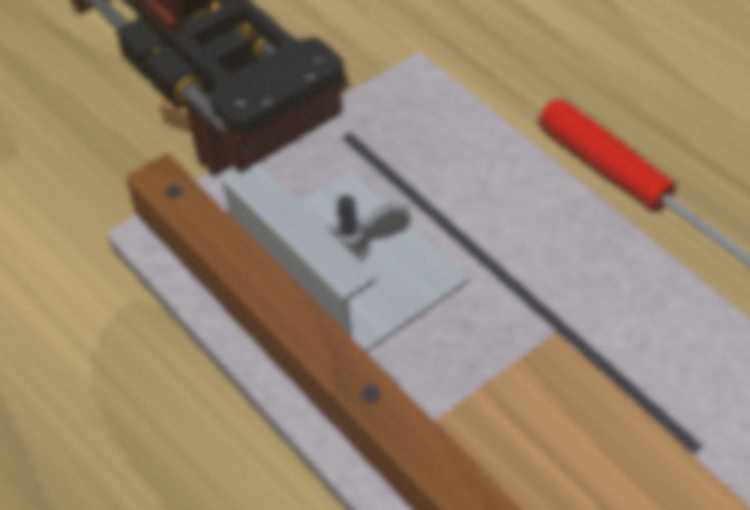

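View pics/wrist1.png

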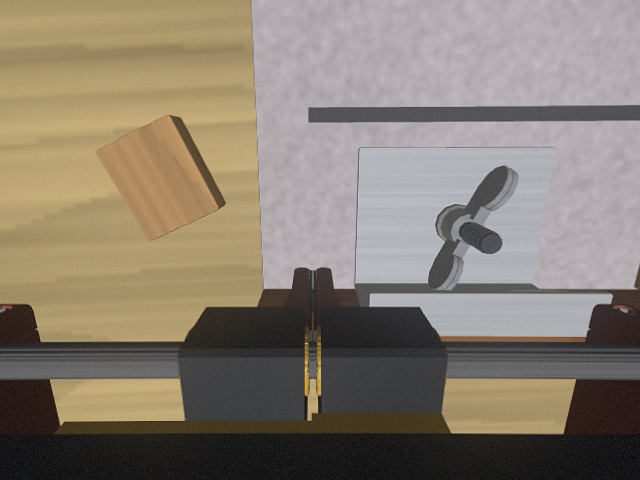

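```bash
python3 -m crank '[{"travel":[-0.1,0.1,0],"turn":0},{"travel":[0,0.1,0],"turn":0},{"travel":[0,0.1,0],"turn":0},{"travel":[0,0.1,0],"turn":0},{"travel":[0,0.12,0],"turn":0},{"travel":[0,0.12,0],"turn":0},{"travel":[0,0.12,0],"turn":0},{"travel":[0,0.12,0],"turn":0}]'
python3 -c "
from h import *
st((47,-98.5,58))"
```

```text
t: 5.15
ee_pos: [506.1, 82.2, 78.6]
orientation: [-3.128, 0.089, -0.023]
ft_force: [-0.3, 6.0, -0.0]
width: 0.6
t5.2 tip jig [  45.7 -134.9   61.7] F [-0.3  6.  -0. ] w0.6 turn needed(units) -0.03 tilt [ 0.015  0.012 -1.   ]
 -> (47, -98.5, 58) units [-0.026  0.729  0.063] mm [-1.3 36.4  3.2]
```

```bash
python3 -m crank '[{"travel":[-0.02,0.12,0.03],"turn":0},{"travel":[0,0.12,0.03],"turn":0},{"travel":[0,0.12,0.02],"turn":0},{"travel":[0,0.1,0],"turn":0},{"travel":[0,0.08,0],"turn":0}]'
python3 - <<'E'
from h import *
st((47,-98.5,58))
cv2.imwrite("pics/top2.png",imaging.get_image("top"));im=cv2.imread("pics/top2.png");cv2.imwrite("pics/top2z.png",cv2.resize(im[200:350,180:460],None,fx=2.8,fy=2.8,interpolation=cv2.INTER_CUBIC))
E
```

```text
t: 5.65
ee_pos: [505.6, 56.6, 76.1]
orientation: [-3.122, 0.093, -0.031]
ft_force: [0.5, 6.7, -2.3]
width: 0.5
t5.7 tip jig [  44.7 -109.4   59.1] F [ 0.5  6.7 -2.3] w0.5 turn needed(units) -0.05 tilt [ 0.02   0.018 -1.   ]
 -> (47, -98.5, 58) units [-0.046  0.219  0.017] mm [-2.3 11.   0.8]
```

View pics/top2z.png

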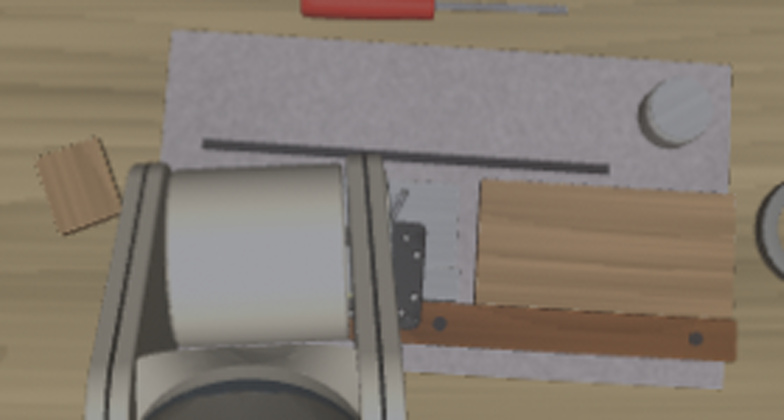

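```bash
python3 -m crank '[{"travel":[-0.02,0.08,0.01],"turn":0},{"travel":[-0.02,0.07,0.01],"turn":0},{"travel":[0,0.06,0],"turn":0}]'
python3 -m crank '[{"travel":[0,0.05,0],"turn":0},{"travel":[0,0.05,0],"turn":0}]'; python3 -m crank '[{"travel":[0,0.05,0],"turn":0}]'
python3 - <<'E'
from h import *
st((47,-98.5,58))
cv2.imwrite("pics/top3.png",imaging.get_image("top"));im=cv2.imread("pics/top3.png");cv2.imwrite("pics/top3z.png",cv2.resize(im[200:350,180:460],None,fx=2.8,fy=2.8,interpolation=cv2.INTER_CUBIC))
E
```

```text
t: 6.0
ee_pos: [505.1, 46.8, 76.1]
orientation: [-3.119, 0.095, -0.038]
ft_force: [-1.1, 6.0, -3.9]
width: 0.4
t: 6.2
ee_pos: [504.8, 42.4, 76.0]
orientation: [-3.118, 0.096, -0.039]
ft_force: [0.4, 7.0, -0.6]
width: 0.7
t: 6.3
ee_pos: [504.8, 41.7, 76.1]
orientation: [-3.114, 0.099, -0.039]
ft_force: [-0.4, 30.9, -0.7]
width: 0.5
t6.3 tip jig [ 44.6 -94.6  59.1] F [-0.4 30.9 -0.7] w0.5 turn needed(units) -0.09 tilt [ 0.026  0.025 -0.999]
 -> (47, -98.5, 58) units [-0.05  -0.076  0.023] mm [-2.5 -3.8  1.2]
```

View pics/top3z.png

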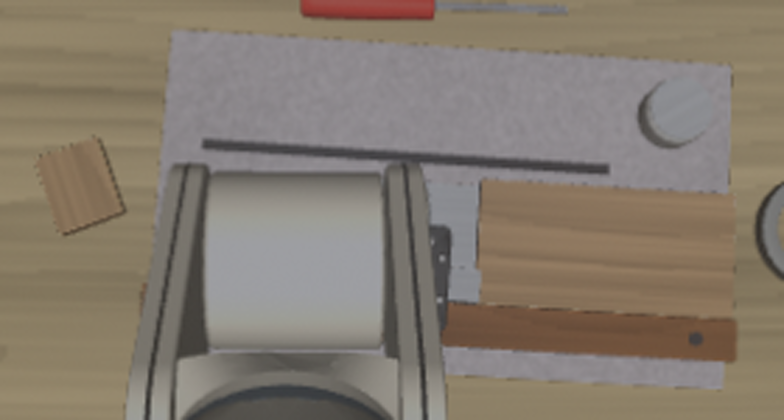

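```bash
python3 -m crank '[{"travel":[0,-0.1,0],"turn":0},{"travel":[0,-0.2,0],"turn":0},{"travel":[0,-0.1,-0.1],"turn":0},{"travel":[0,0,-0.4],"turn":0},{"travel":[0,0,-0.4],"turn":0},{"travel":[0.1,0,-0.3],"turn":0},{"travel":[0.3,0.1,-0.1],"turn":0},{"travel":[0.4,0.4,0],"turn":0},{"travel":[0.4,0.4,0],"turn":0},{"travel":[0.2,0.2,0],"turn":0},{"travel":[0,0,0],"turn":0}]'
python3 - <<'E'
from h import *
st((-18,-45,110),(-18,-45,40))
cv2.imwrite("pics/wrist4.png",imaging.get_image("wrist"));im=cv2.imread("pics/wrist4.png")
cv2.imwrite("pics/top4.png",imaging.get_image("top"));im=cv2.imread("pics/top4.png");cv2.imwrite("pics/top4z.png",cv2.resize(im[200:350,180:460],None,fx=2.8,fy=2.8,interpolation=cv2.INTER_CUBIC))
E
```

```text
t: 7.45
ee_pos: [572.8, 1.3, 148.0]
orientation: [-3.117, 0.093, -0.041]
ft_force: [-0.2, 0.5, 0.9]
width: 0.1
t7.5 tip jig [-25.5 -58.  131. ] F [-0.2  0.5  0.9] w0.1 turn needed(units) -0.05 tilt [ 0.027  0.022 -0.999]
 -> (-18, -45, 110) units [-0.159  0.27   0.41 ] mm [-8.  13.5 20.5]
 -> (-18, -45, 40) units [-0.036  0.033  1.399] mm [-1.8  1.7 70. ]
```

View pics/wrist4.png

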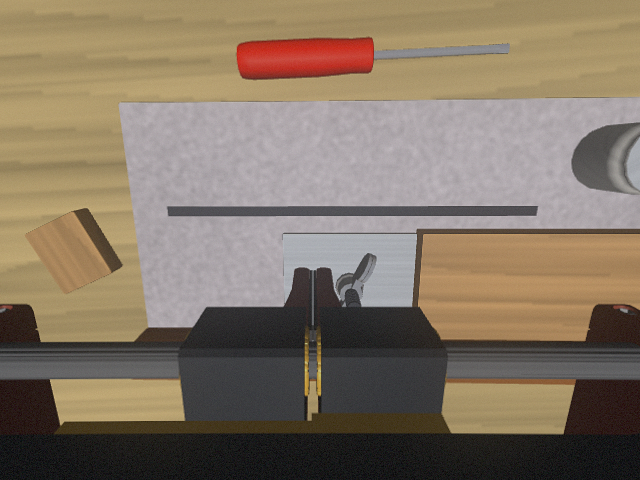

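View pics/top4z.png

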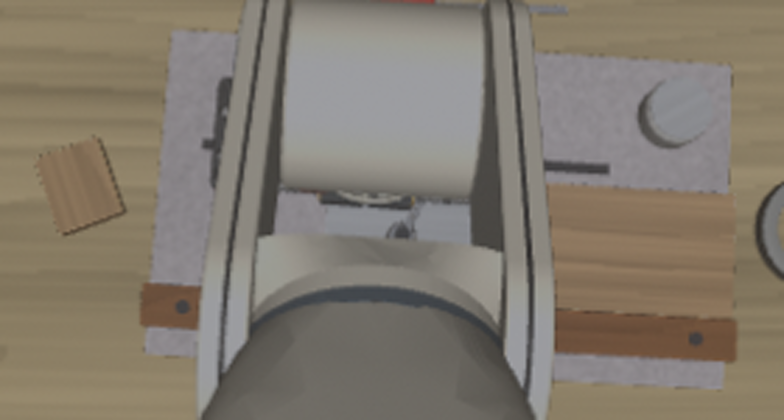

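```bash
python3 -m crank '[{"travel":[-0.1,0.15,0.2],"turn":0},{"travel":[-0.06,0.1,0.4],"turn":0},{"travel":[0,0,0.4],"turn":0},{"travel":[0,0,0.3],"turn":0},{"travel":[0,0,0.2],"turn":0},{"travel":[0,0,0],"turn":0}]'
python3 - <<'E'
from h import *
st((-16,-44,41))
cv2.imwrite("pics/wrist5.png",imaging.get_image("wrist"))
E
```

```text
t: 8.15
ee_pos: [556.2, -5.6, 66.5]
orientation: [-3.117, 0.084, -0.028]
ft_force: [0.0, 0.2, -0.1]
width: 0.4
t8.2 tip jig [ -9.2 -50.2  49.5] F [ 0.   0.2 -0.1] w0.4 turn needed(units) 0.0 tilt [ 0.018  0.023 -1.   ]
 -> (-16, -44, 41) units [0.134 0.127 0.169] mm [6.7 6.4 8.5]
```

View pics/wrist5.png

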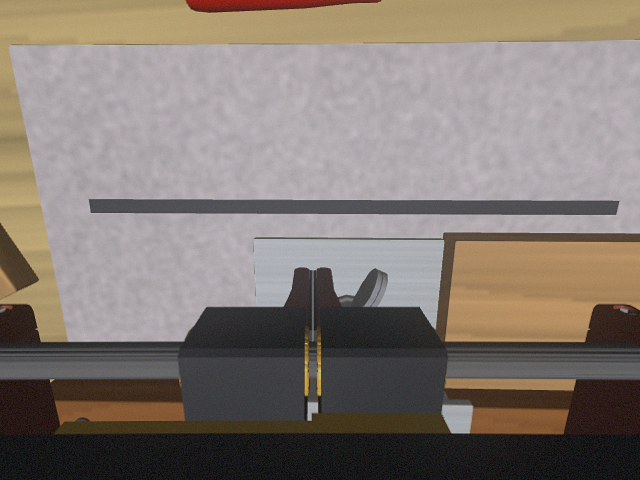

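```bash
python3 -m crank '[{"travel":[0.13,0.1,0.1],"turn":0},{"travel":[0,0.02,0.07],"turn":0},{"travel":[0,0.13,0],"turn":0},{"travel":[0,0.13,0],"turn":0},{"travel":[-0.02,0.11,0],"turn":0},{"travel":[-0.02,0.11,0],"turn":0}]'
python3 - <<'E'
from h import *
st((-7.4,-9.4,41),(1,-3,41),(11,.2,41),(19,0,41))
cv2.imwrite("pics/wrist6.png",imaging.get_image("wrist"))
E
```

```text
t: 8.8
ee_pos: [561.8, -37.2, 59.6]
orientation: [-3.116, 0.083, -0.036]
ft_force: [0.9, 2.3, -0.6]
width: 0.5
t8.8 tip jig [-16.6 -18.9  42.6] F [ 0.9  2.3 -0.6] w0.5 turn needed(units) 0.01 tilt [ 0.024  0.023 -0.999]
 -> (-7.4, -9.4, 41) units [-0.184  0.191  0.023] mm [-9.2  9.5  1.2]
 -> (1, -3, 41) units [-0.168  0.128 -0.007] mm [-8.4  6.4 -0.3]
 -> (11, 0.2, 41) units [-0.2    0.064 -0.006] mm [-10.    3.2  -0.3]
 -> (19, 0, 41) units [-0.16  -0.004 -0.003] mm [-8.  -0.2 -0.2]
```

View pics/wrist6.png

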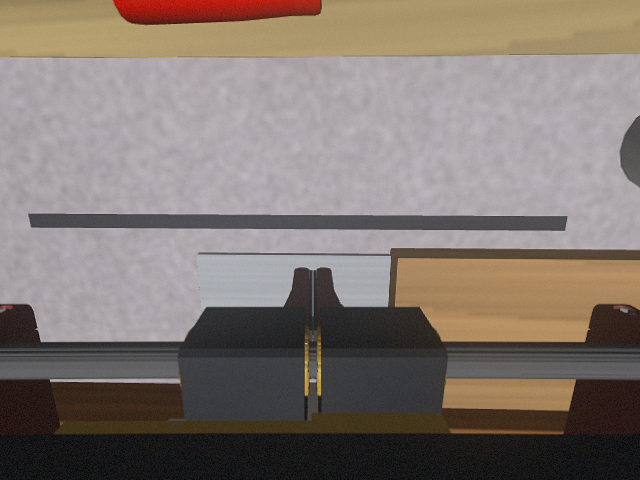

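```bash
python3 -m crank '[{"travel":[-0.09,0.1,0.02],"turn":0},{"travel":[-0.1,0.1,0],"turn":0},{"travel":[-0.09,0.07,0],"turn":0},{"travel":[-0.09,0.06,0],"turn":0},{"travel":[-0.1,0.03,0],"turn":0},{"travel":[-0.1,0.03,0],"turn":0},{"travel":[-0.08,0,0],"turn":0}]'
python3 -c "
from h import *
st((19,0,41),(15,3,41))"
```

```text
t: 9.55
ee_pos: [527.2, -58.2, 58.1]
orientation: [-3.117, 0.085, -0.043]
ft_force: [1.0, -0.3, 0.5]
width: 0.3
t9.6 tip jig [16.8  4.  41.1] F [ 1.  -0.3  0.5] w0.3 turn needed(units) -0.0 tilt [ 0.028  0.022 -0.999]
 -> (19, 0, 41) units [-0.045 -0.079  0.003] mm [-2.2 -4.   0.1]
 -> (15, 3, 41) units [0.08  0.06  0.001] mm [4. 3. 0.]
```

```bash
python3 -m crank '[{"travel":[-0.07,-0.05,0],"turn":0},{"travel":[-0.02,-0.03,0],"turn":0},{"travel":[0.1,0.05,0],"turn":0},{"travel":[0.1,0.02,-0.1],"turn":0},{"travel":[0,0,-0.4],"turn":0},{"travel":[0,0,-0.4],"turn":0},{"travel":[0,-0.4,-0.2],"turn":0},{"travel":[0,-0.4,0],"turn":0},{"travel":[0,-0.4,0],"turn":0},{"travel":[0,-0.3,0],"turn":0},{"travel":[0,0,0],"turn":0}]'
python3 - <<'E'
from h import *
st((17,-64,90),(17,-64,41))
cv2.imwrite("pics/wrist7.png",imaging.get_image("wrist"))
for n in("side","top"): cv2.imwrite(f"pics/{n}7.png",imaging.get_image(n))
im=cv2.imread("pics/side7.png");cv2.imwrite("pics/side7z.png",cv2.resize(im[180:350,200:450],None,fx=3,fy=3))
E
```

```text
t: 10.65
ee_pos: [536.8, 17.7, 119.2]
orientation: [-3.117, 0.086, -0.038]
ft_force: [0.3, -0.6, 0.8]
width: 0.4
t10.7 tip jig [ 11.3 -72.4 102.2] F [ 0.3 -0.6  0.8] w0.4 turn needed(units) -0.01 tilt [ 0.025  0.023 -0.999]
 -> (17, -64, 90) units [-0.119  0.174  0.238] mm [-6.   8.7 11.9]
 -> (17, -64, 41) units [-0.023  0.024  0.979] mm [-1.1  1.2 49. ]
```

View pics/wrist7.png

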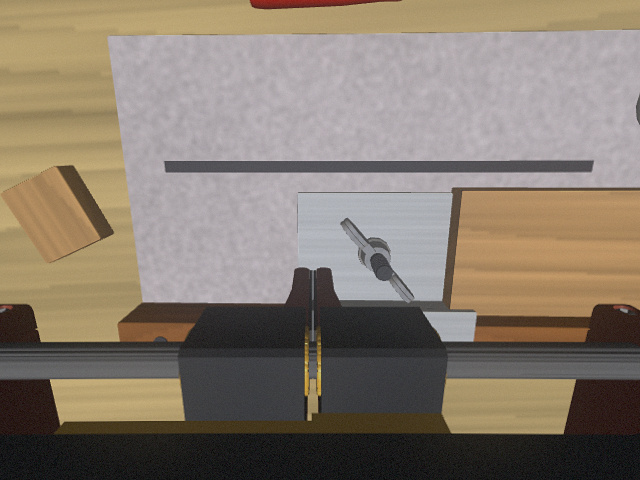

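View pics/side7z.png

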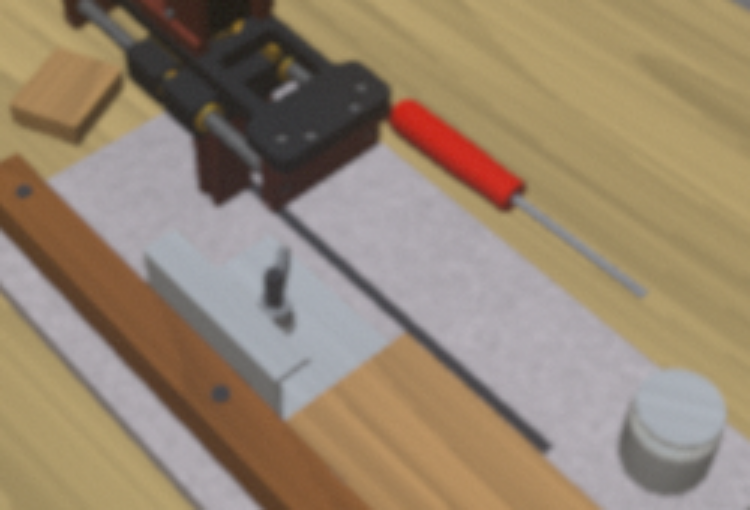

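```bash
python3 -m crank '[{"travel":[0,0.1,0.2],"turn":0},{"travel":[0,0.05,0.4],"turn":0},{"travel":[-0.02,0,0.4],"turn":0},{"travel":[0,0,0.2],"turn":0},{"travel":[0,0,0],"turn":0}]'
python3 - <<'E'
from h import *
i=cam("wrist") 
st((7,-59,41),(-2.4,-55,41),(-10,-47.4,41))
E
```

```text
t: 11.3
ee_pos: [536.3, 5.2, 54.9]
orientation: [-3.117, 0.095, -0.036]
ft_force: [0.2, -0.9, 0.8]
width: 0.1
t11.3 tip jig [ 11.2 -59.9  37.9] F [ 0.2 -0.9  0.8] w0.1 turn needed(units) -0.06 tilt [ 0.024  0.022 -0.999]
 -> (7, -59, 41) units [ 0.085  0.016 -0.061] mm [ 4.2  0.8 -3. ]
 -> (-2.4, -55, 41) units [0.188 0.079 0.002] mm [9.4 3.9 0.1]
 -> (-10, -47.4, 41) units [ 0.153  0.151 -0.   ] mm [ 7.6  7.6 -0. ]
```

```bash
python3 -m crank '[{"travel":[0.085,0.02,-0.05],"turn":0},{"travel":[0.09,0.04,0],"turn":0},{"travel":[0.09,0.04,0],"turn":0},{"travel":[0.075,0.075,0],"turn":0},{"travel":[0.075,0.075,0],"turn":0},{"travel":[0.045,0.095,0],"turn":0},{"travel":[0.045,0.095,0],"turn":0},{"travel":[0.01,0.105,0],"turn":0},{"travel":[0.01,0.105,0],"turn":0}]'
python3 - <<'E'
from h import *
st((-12.6,-17.2,40),(-6.5,-8.5,40),(2.2,-2.4,40),(12.4,.3,40),(20,0,40))
E
```

```text
t: 12.2
ee_pos: [563.8, -31.4, 59.5]
orientation: [-3.116, 0.095, -0.04]
ft_force: [0.9, 1.2, -0.1]
width: 0.6
t12.2 tip jig [-18.3 -24.8  42.5] F [ 0.9  1.2 -0.1] w0.6 turn needed(units) -0.07 tilt [ 0.026  0.023 -0.999]
 -> (-12.6, -17.2, 40) units [-0.114  0.155  0.044] mm [-5.7  7.7  2.2]
 -> (-6.5, -8.5, 40) units [-0.121  0.175 -0.007] mm [-6.   8.7 -0.4]
 -> (2.2, -2.4, 40) units [-0.173  0.123 -0.007] mm [-8.7  6.2 -0.4]
 -> (12.4, 0.3, 40) units [-0.204  0.055 -0.006] mm [-10.2   2.8  -0.3]
 -> (20, 0, 40) units [-0.152 -0.005 -0.004] mm [-7.6 -0.3 -0.2]
```

```bash
python3 -m crank '[{"travel":[-0.06,0.08,0.03],"turn":0},{"travel":[-0.06,0.08,0.02],"turn":0},{"travel":[-0.06,0.09,0],"turn":0},{"travel":[-0.06,0.08,0],"turn":0},{"travel":[-0.09,0.06,0],"turn":0},{"travel":[-0.09,0.06,0],"turn":0},{"travel":[-0.1,0.03,0],"turn":0},{"travel":[-0.1,0.02,0],"turn":0},{"travel":[-0.08,-0.02,0],"turn":0},{"travel":[-0.07,-0.02,0],"turn":0}]'
python3 - <<'E'
from h import *
st((20,-1,40))
E
```

```text
t: 13.2
ee_pos: [523.1, -55.8, 56.0]
orientation: [-3.118, 0.097, -0.049]
ft_force: [1.3, 0.2, -0.0]
width: 0.5
t13.2 tip jig [20.9  1.8 39.1] F [ 1.3  0.2 -0. ] w0.5 turn needed(units) -0.08 tilt [ 0.032  0.021 -0.999]
 -> (20, -1, 40) units [ 0.018 -0.056 -0.017] mm [ 0.9 -2.8 -0.9]
```

Pushed through again; back off, lift, cross over and look.

```bash
python3 -m crank '[{"travel":[0,-0.05,0],"turn":0.08},{"travel":[0.1,0.05,0],"turn":0},{"travel":[0.1,0.02,-0.1],"turn":0},{"travel":[0,0,-0.4],"turn":0},{"travel":[0,0,-0.4],"turn":0},{"travel":[0,-0.4,-0.2],"turn":0},{"travel":[0,-0.4,0],"turn":0},{"travel":[0,-0.4,0],"turn":0},{"travel":[0,-0.25,0],"turn":0},{"travel":[0,0,0],"turn":0}]'
python3 - <<'E'
from h import *
st((11,-61,90),(11,-61,38))
cv2.imwrite("pics/wrist8.png",imaging.get_image("wrist"))
E
```

```text
t: 14.2
ee_pos: [538.5, 15.8, 117.0]
orientation: [-3.117, 0.111, -0.044]
ft_force: [1.1, -1.0, 0.2]
width: 0.2
t14.2 tip jig [  9.5 -70.6 100. ] F [ 1.1 -1.   0.2] w0.2 turn needed(units) -0.17 tilt [ 0.029  0.022 -0.999]
 -> (11, -61, 90) units [-0.032  0.196  0.194] mm [-1.6  9.8  9.7]
 -> (11, -61, 38) units [-0.029  0.025  1.039] mm [-1.4  1.2 52. ]
```

View pics/wrist8.png

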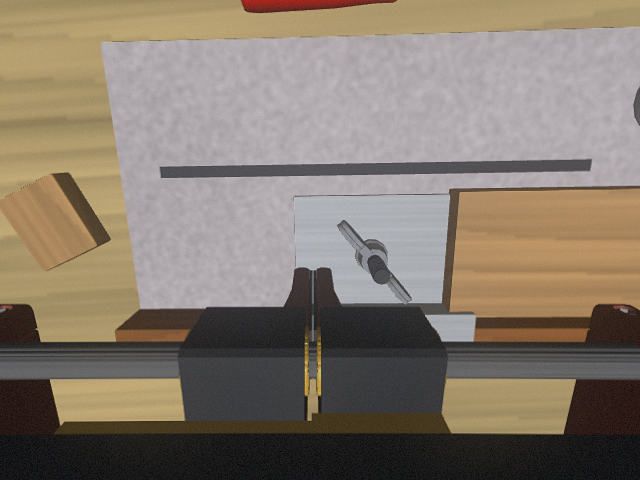

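```bash
python3 -m crank '[{"travel":[0,0.1,0.2],"turn":-0.17},{"travel":[0,0.05,0.4],"turn":0},{"travel":[-0.02,0,0.4],"turn":0},{"travel":[0,0,0.14],"turn":0},{"travel":[0,0,0],"turn":0}]'
python3 -c "
from h import *
st((7,-59,39),(-2.4,-55,39),(-10,-47.4,39))"
```

```text
t: 14.75
ee_pos: [538.2, 4.6, 55.8]
orientation: [-3.119, 0.082, -0.043]
ft_force: [-0.5, 0.5, 0.2]
width: 0.7
t14.8 tip jig [  9.2 -59.3  38.8] F [-0.5  0.5  0.2] w0.7 turn needed(units) 0.02 tilt [ 0.028  0.021 -0.999]
 -> (7, -59, 39) units [ 0.044  0.007 -0.003] mm [ 2.2  0.3 -0.2]
 -> (-2.4, -55, 39) units [0.188 0.08  0.003] mm [9.4 4.  0.2]
 -> (-10, -47.4, 39) units [0.152 0.152 0.001] mm [7.6 7.6 0. ]
```

```bash
python3 -m crank '[{"travel":[0.04,0.02,0],"turn":0},{"travel":[0.085,0.04,0],"turn":0},{"travel":[0.085,0.04,0],"turn":0},{"travel":[0.07,0.075,0],"turn":0},{"travel":[0.07,0.075,0],"turn":0},{"travel":[0.04,0.095,0.01],"turn":0},{"travel":[0.04,0.095,0.01],"turn":0},{"travel":[0,0.105,0.01],"turn":0},{"travel":[0,0.105,0.01],"turn":0}]'
python3 -c "
from h import *
st((-12.6,-17.2,39),(-6.5,-8.5,39),(2.2,-2.4,39),(12.4,.3,39),(20,0,39))"
```

```text
t: 15.65
ee_pos: [560.9, -31.4, 55.7]
orientation: [-3.118, 0.082, -0.047]
ft_force: [0.8, 1.8, 1.1]
width: 0.5
t15.7 tip jig [-15.5 -24.7  38.7] F [0.8 1.8 1.1] w0.5 turn needed(units) 0.01 tilt [ 0.03   0.022 -0.999]
 -> (-12.6, -17.2, 39) units [-0.059  0.149 -0.012] mm [-2.9  7.4 -0.6]
 -> (-6.5, -8.5, 39) units [-0.122  0.174 -0.008] mm [-6.1  8.7 -0.4]
 -> (2.2, -2.4, 39) units [-0.174  0.122 -0.008] mm [-8.7  6.1 -0.4]
 -> (12.4, 0.3, 39) units [-0.204  0.054 -0.007] mm [-10.2   2.7  -0.4]
 -> (20, 0, 39) units [-0.152 -0.006 -0.004] mm [-7.6 -0.3 -0.2]
```

```bash
python3 -m crank '[{"travel":[-0.03,0.08,0],"turn":0},{"travel":[-0.03,0.08,0],"turn":0},{"travel":[-0.06,0.09,0],"turn":0},{"travel":[-0.06,0.08,0],"turn":0},{"travel":[-0.09,0.06,0],"turn":0},{"travel":[-0.09,0.06,0],"turn":0},{"travel":[-0.1,0.02,0],"turn":0},{"travel":[-0.1,0.01,0],"turn":0},{"travel":[-0.08,-0.03,0],"turn":0},{"travel":[-0.08,-0.03,0],"turn":0},{"travel":[0,-0.03,0],"turn":0}]'
python3 -c "
from h import *
st((20,-1,39))"
```

```text
t: 16.75
ee_pos: [522.3, -52.7, 54.7]
orientation: [-3.119, 0.083, -0.054]
ft_force: [0.9, -2.0, 0.2]
width: 0.3
t16.8 tip jig [21.8 -1.2 37.7] F [ 0.9 -2.   0.2] w0.3 turn needed(units) 0.01 tilt [ 0.035  0.02  -0.999]
 -> (20, -1, 39) units [ 0.038  0.004 -0.025] mm [ 1.9  0.2 -1.3]
```

```bash
python3 -m crank '[{"travel":[0.1,0.05,0],"turn":0},{"travel":[0.1,0.02,-0.1],"turn":0},{"travel":[0,0,-0.4],"turn":0},{"travel":[0,0,-0.4],"turn":0},{"travel":[0,-0.4,-0.2],"turn":0},{"travel":[0,-0.4,0],"turn":0},{"travel":[0,-0.4,0],"turn":0},{"travel":[0,-0.25,0],"turn":0},{"travel":[0,0,0],"turn":0}]'
python3 - <<'E'
from h import *
st((9,-60,90),(9,-60,38))
cv2.imwrite("pics/wrist9.png",imaging.get_image("wrist"))
i=cam("wrist"); print(proj(i,[world(q) for q in [(15,-30,73),(-12,-85,23),(-27,25,23),(-27,-85,23)]]).round())
E
```

```text
t: 17.65
ee_pos: [536.8, 16.3, 115.6]
orientation: [-3.119, 0.084, -0.05]
ft_force: [0.3, -0.3, 0.3]
width: 0.2
t17.6 tip jig [ 11.1 -71.   98.6] F [ 0.3 -0.3  0.3] w0.2 turn needed(units) 0.0 tilt [ 0.033  0.021 -0.999]
 -> (9, -60, 90) units [0.037 0.224 0.168] mm [ 1.8 11.2  8.4]
 -> (9, -60, 38) units [-0.033  0.023  1.039] mm [-1.6  1.2 52. ]
[[380. 279.]
 [292. 218.]
 [450. 197.]
 [292. 197.]]
```

View pics/wrist9.png

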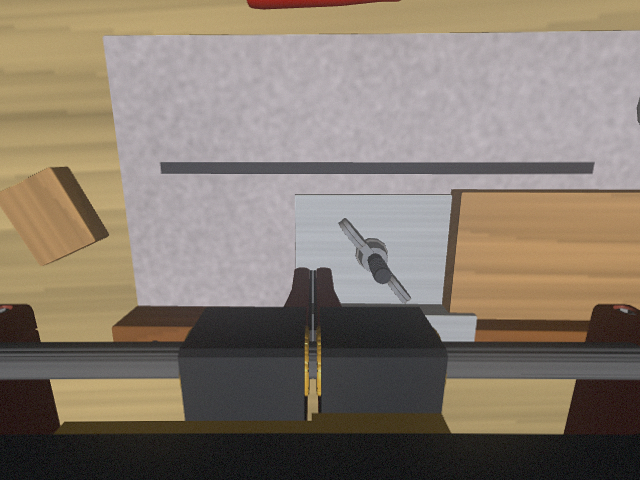

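```bash
python3 -m crank '[{"travel":[0.02,0.1,0.2],"turn":0},{"travel":[0,0.06,0.4],"turn":0},{"travel":[0,0,0.4],"turn":0},{"travel":[0,0,0.14],"turn":0},{"travel":[0,0,0],"turn":0}]'
python3 -m crank '[{"travel":[0.06,0.02,0],"turn":0},{"travel":[0.085,0.04,0],"turn":0},{"travel":[0.085,0.04,0],"turn":0}]'
python3 -c "
from h import *
st((-10,-47.4,38))"
```

```text
t: 18.2
ee_pos: [539.3, 4.4, 54.4]
orientation: [-3.119, 0.088, -0.049]
ft_force: [-0.3, 0.1, -0.0]
width: 0.2
t: 18.5
ee_pos: [549.7, -2.1, 54.9]
orientation: [-3.119, 0.09, -0.044]
ft_force: [-0.8, 1.0, -0.6]
width: 0.1
t18.5 tip jig [ -2.7 -53.2  37.9] F [-0.8  1.  -0.6] w0.1 turn needed(units) -0.03 tilt [ 0.029  0.02  -0.999]
 -> (-10, -47.4, 38) units [ 0.147  0.116 -0.001] mm [ 7.3  5.8 -0.1]
```

```bash
python3 -m crank '[{"travel":[0.07,0.06,0],"turn":0},{"travel":[0.05,0.06,0],"turn":0}]'; for i in 1; do python3 -m crank '[{"travel":[0.03,0.06,0],"turn":0}]'; done; python3 -c "
from h import *
st((-14.4,-38,38))"
```

```text
t: 18.7
ee_pos: [557.0, -8.9, 56.0]
orientation: [-3.119, 0.089, -0.048]
ft_force: [-1.1, 1.2, -0.6]
width: 0.7
t: 18.8
ee_pos: [559.1, -12.2, 56.4]
orientation: [-3.119, 0.089, -0.049]
ft_force: [-1.1, 0.5, -1.5]
width: 0.4
t18.8 tip jig [-12.7 -43.7  39.4] F [-1.1  0.5 -1.5] w0.4 turn needed(units) -0.03 tilt [ 0.032  0.02  -0.999]
 -> (-14.4, -38, 38) units [0.034 0.114 0.026] mm [1.7 5.7 1.3]
```

```bash
python3 -m crank '[{"travel":[0.02,0.06,0.02],"turn":0}]';python3 -m crank '[{"travel":[0.0,0.06,0],"turn":0}]'; python3 -c "
from h import *
st((-14.4,-38,38))"
```

```text
t: 18.9
ee_pos: [560.0, -14.5, 55.7]
orientation: [-3.117, 0.091, -0.049]
ft_force: [-4.5, 20.8, 10.6]
width: 0.3
t: 19.0
ee_pos: [559.7, -15.1, 56.2]
orientation: [-3.113, 0.096, -0.047]
ft_force: [-1.2, 28.6, 4.3]
width: 0.2
t19.0 tip jig [-13.4 -41.   39.2] F [-1.2 28.6  4.3] w0.2 turn needed(units) -0.07 tilt [ 0.031  0.026 -0.999]
 -> (-14.4, -38, 38) units [0.019 0.06  0.022] mm [1.  3.  1.1]
```

```bash
python3 -m crank '[{"travel":[0,-0.1,0],"turn":0},{"travel":[0,-0.2,0],"turn":0},{"travel":[0,-0.2,-0.1],"turn":0},{"travel":[0,-0.1,-0.4],"turn":0},{"travel":[0,0,-0.6],"turn":0},{"travel":[0,-0.4,-0.6],"turn":0},{"travel":[0,-0.6,-0.4],"turn":0},{"travel":[0,-0.6,-0.2],"turn":0},{"travel":[-0.2,-0.7,0],"turn":0},{"travel":[-0.4,-0.7,0],"turn":0},{"travel":[-0.6,-0.7,0],"turn":0},{"travel":[-0.6,-0.6,0],"turn":0},{"travel":[-0.6,-0.5,0],"turn":0},{"travel":[-0.4,-0.2,0],"turn":0},{"travel":[0,0,0],"turn":0},{"travel":[0,0,0],"turn":0}]'
python3 - <<'E'
from h import *
st()
for n in("side","top","wrist"): cv2.imwrite(f"pics/{n}10.png",imaging.get_image(n))
im=cv2.imread("pics/side10.png");cv2.imwrite("pics/side10z.png",cv2.resize(im[180:350,200:450],None,fx=3,fy=3,interpolation=cv2.INTER_CUBIC))
im=cv2.imread("pics/top10.png");cv2.imwrite("pics/top10z.png",cv2.resize(im[200:350,180:460],None,fx=2.8,fy=2.8,interpolation=cv2.INTER_CUBIC))
E
```

```text
t: 20.6
ee_pos: [434.1, 286.4, 185.9]
orientation: [-3.11, 0.092, -0.075]
ft_force: [0.1, -0.8, 0.6]
width: 0.2
t20.6 tip jig [ 128.1 -335.2  168.9] F [ 0.1 -0.8  0.6] w0.2 turn needed(units) -0.05 tilt [ 0.049  0.028 -0.998]
```

View pics/top10z.png

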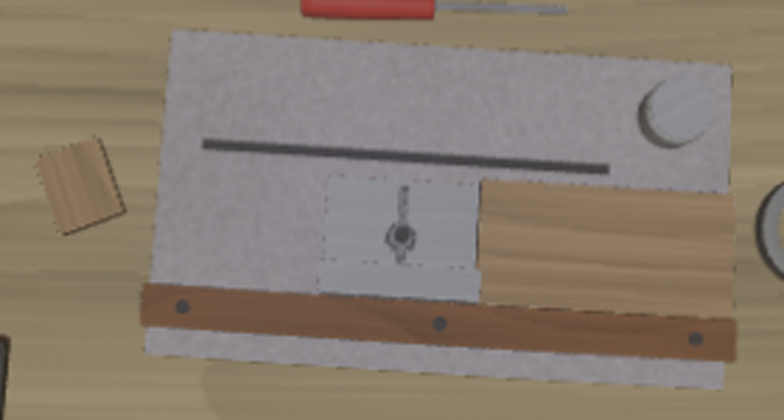

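View pics/side10z.png

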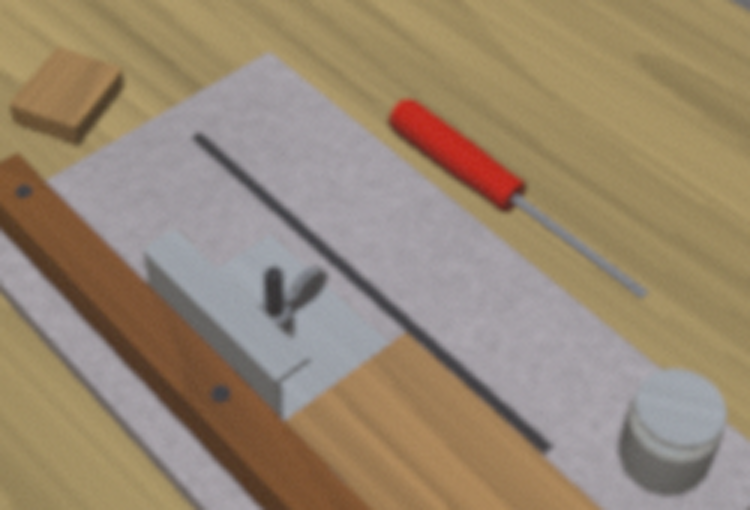

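```bash
python3 - <<'E'
from h import *
T=lambda x,y:(180+(x-.9)/2.8,200+(y-.9)/2.8)
i=cam("top")
print("stud",jig(ray(i,[T(402,234)],73)),"wing tip",jig(ray(i,[T(404,187)],54)),"foot corners",jig(ray(i,[T(479,182),T(329,176)],23)),"offcut",)
a=cv2.imread("pics/top0.png");b=cv2.imread("pics/top10.png")
d=cv2.absdiff(a,b).max(2)>25
n,l,s,c=cv2.connectedComponentsWithStats(d.astype(np.uint8)); print([tuple(r) for r in s[1:] if r[4]>15])
from workcell import workorder; print(workorder.close_job())
E
```

```text
stud [[ 14.99544905 -30.75456799  73.        ]] wing tip [[-19.55834558 -30.95037362  54.        ]] foot corners [[-30.00191552  23.97587667  23.        ]
 [-27.39705148 -85.25088508  23.        ]] offcut
[(np.int32(283), np.int32(266), np.int32(17), np.int32(26), np.int32(160)), (np.int32(318), np.int32(279), np.int32(10), np.int32(15), np.int32(81)), (np.int32(0), np.int32(291), np.int32(184), np.int32(189), np.int32(22129)), (np.int32(349), np.int32(296), np.int32(3), np.int32(12), np.int32(30)), (np.int32(261), np.int32(302), np.int32(26), np.int32(3), np.int32(31))]
the job is handed in; nothing more can be done
None
```

The stop is against the pine board and the wing nut is snug on its foot. I handed the job in at about 21 s, with the arm raised and clear.

- **Stop:** I pushed it along the fence with the closed fingers until the force jumped from about 7 to 31 N, as expected at the hard end. In the last top picture the stud is at jig (15.0, -30.8) against an expected (15, -30). The stop's end is at y 24.0 against the board end at 25, which is within measuring error.
- **Wing nut:** I turned it clockwise in four strokes of the closed fingertips, about 515° in all, and never pinched the wings. The last stroke met a hard stop at about 29 N, and the wing then pointed along jig -x, so the turn is about 0. I worked out the turn count from the starting angle and the strokes. The hard stop at the expected angle confirmed it; I did not measure the nut's height on its own.
- **Other things:** comparing the first and last top pictures shows changes only at the stop, the nut and the arm. The can, tape, screwdriver and offcut are where they were.

No check failed. The tool had tilted by about 0.05 rad by the end of the moves, which caused no trouble.

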